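Ballast the tilting light panel, drop its kickstand and hold it upright

TASK

Weigh down the stand of the tilting light panel: thread the wide steel ring and then the narrower brass ring onto its post, fully home, one on the other. Then flip the red kickstand over centre until it is all the way down and, only after that, raise the panel upright by its black stub and finish while still holding it upright with the fingers, since its hub is sprung and tips it forward if let go. Leave the rubber ring and the other things on the desk where they are.

Things in the scene. Friction and masses are not known exactly. Their poses are not given: they have to be found in the camera images.
- stand: Heavy grey base plate of the light panel, fixed to the desk, 200 (its x) x 160 (its y) x 12 mm; origin at the centre of its underside on the desk. Its x axis points away from the robot, turned at most 15 degrees; the panel's hinge line lies along its y, 35 mm in front of the origin (-x) and 35 mm above the desk; the steel ring post stands 60 mm behind the origin (+x).
- post_top (a point): Top of the fixed upright steel post on the plate, 16 mm thick with a tapered tip (8 mm thick at the top, taper 6 mm long), rising 60 mm above the plate (72 mm above the desk).
- hinge_mid (a point): Middle of the panel's hinge line (along the stand's y), in the sprung hub.
- frame (a joint): Lean of the panel, rad: 0 = upright, negative = leaning towards the robot; from -0.56 (resting stop, where it starts) to +0.03 (stop just past upright). A spring and its weight always tip it towards the robot: about 2 to 4 N at the stub keep it up. The panel is white, 140 mm wide (stand y), 14 mm thick, from 20 to 145 mm along from the hinge line.
- stub_mid (a point): The place to hold on the black stub that sticks up from the middle of the panel's top edge, 16 mm wide across (stand y) and 18 mm thick; the stub runs from 145 to 225 mm from the hinge line, this point is at 205 mm. Its axes are the panel's: z along the stub, y along the hinge line.
- kickstand (a joint): Angle of the red kickstand leg on the panel, rad: 0 = folded, lying along the panel and pointing up; grows as it swings away from the robot (+x); 2.53 = all the way down, its stop. Only its weight acts: leaning with the panel towards the robot it rests folded, and once pushed past the vertical it falls down to its stop by itself.
- hub_mid (a point): Pivot of the kickstand leg, at the panel's left side (+y of the stand), 100 mm from the panel's middle and 80 mm from the hinge line; the leg's pivot axis is parallel to the hinge line. A 28 mm round hub joins it to the panel.
- toe (a point): Centre of the leg's black rubber toe, 16 mm thick and 20 mm wide (stand y), 127 mm from the leg's pivot; the red leg bar is 12 mm wide and 10 mm thick, with 24 mm free between bar and panel edge. Folded, the toe stands well above the panel's top edge.
- steel_ring_mid (a point): Centre of the wide steel ring lying flat on the desk: 56 mm outside, 24 mm bore, 25 mm high, about 0.4 kg; point half-way up, z along its bore.
- brass_ring_mid (a point): Centre of the narrower brass ring lying flat on the desk: 44 mm outside, 24 mm bore, 22 mm high, about 0.2 kg; point half-way up, z along its bore.
- rubber_ring_mid (a point): Centre of a flat black rubber ring, 50 mm outside, 12 mm high; not used.
- vial: Small amber specimen vial, 26 mm thick, 55 mm high, white cap; origin under its centre; not used.
- dish: Open clear dish, 90 mm across, 16 mm high; origin under its centre; not used.
- mug: Blue mug, 80 mm across, 90 mm high, handle on its y side; origin under its centre; not used.
- marker: Green highlighter with a black cap lying on the desk, about 118 mm long (along its x), 16 mm high; not used.

How it is judged:
On the way, in this order (a step that is already met when the one before it is completed fails the run):
1. the steel ring is on the post, fully home on the plate (z of steel_ring_mid in the frame of stand between 0.0205 and 0.0275 m and horizontal distance between steel_ring_mid and post_top below 0.006 m and angle between steel_ring_mid's own z axis and vertical below 0.1 rad), for 0.2 s.
2. the brass ring is on the post, fully home on the steel ring (all of step 1 and z of brass_ring_mid in the frame of stand between 0.044 and 0.051 m and horizontal distance between brass_ring_mid and post_top below 0.006 m and angle between brass_ring_mid's own z axis and vertical below 0.1 rad), for 0.2 s.
3. the kickstand is all the way down while the panel still leans (value of joint kickstand above 2.4 rad and value of joint frame below -0.25 rad), for 0.2 s.
At the end, for the whole second after the job is handed in: Steel ring flat on the base plate and brass ring flat on it, both round the post (heights within 3 mm, centres within 6 mm), kickstand within 0.13 rad of its stop, panel upright within 0.08 rad and still, held by the fingers with more than 1 N (all of step 2 and value of joint kickstand above 2.4 rad and value of joint frame above -0.08 rad and velocity of joint frame between -0.1 and 0.1 rad/s and contact force between the fingers and frame above 1 N); the arm keeps its last pose, push and grip.
It fails at once if the panel is raised while the kickstand is still folded (value of joint frame above -0.2 rad and value of joint kickstand below 1.57 rad).
It fails at once if something else on the desk is shifted by more than 30 mm (distance of any of vial, dish, mug, marker, rubber_ring_mid from where it was at the start of the episode above 0.03 m).
It also fails if it takes over 69 s, if anything falls off the work surface, if the arm or the gripper's body presses on something with over 40 N, if the wrist force passes 120 N, or if a joint passes its speed limit or range.

ROBOT

A 6-joint arm with a two-finger parallel gripper is mounted at the origin on the work surface. World frame = base frame: x ahead of the robot, y to its left, z up, the work surface at z = 0. Lengths are in m, angles in rad, forces in N, time in s.
With the tool pointing down it reaches from about 0.4 to 0.925 m from the base axis. Payload 12.5 kg.
Tool frame: the origin (TCP) lies between the finger pads; the fingertips stand 11 mm ahead of it and the grasp point (between the pads) lies 8 mm behind it; z points along the fingers, y is the line along which they close (so a half turn about z gives the same grasp; the last joint's range is limited). The gripper opens to 95 mm and grips with 3 to 60 N. Pads are 20 mm wide; open, the fingers measure 119 mm over their backs; the gripper's body (75 mm by 180 mm) begins 59 mm behind the grasp point.
Start: joints at [-1.341, 0.491, 1.559, -0, 1.092, -0.106], TCP at [0.206, -0.59, 0.226] pointing down, gripper open.
Joint ranges: [-3.1, 3.1], [-0.84, 2.19], [0.05, 2.79], [-1.13, 4.28], [0.06, 2.93], [-2.69, 2.69]. Speed limits (rad/s): [2.22, 2.22, 2.79, 3.14, 3.14, 3.14].

INTERFACE

Orientations are given as a unit quaternion [w, x, y, z].
In Python, from bench import readout, optics, job gives the robot as it stands.
- The arm moves only by the tool jog_arm, never from a script. Its argument "targets" is a list of rows, each an object of numbers: "dx", "dy", "dz": the shift along the tool's x, y, z in mm; "rx", "ry", "rz": the turn, a rotation vector about the tool's x, y, z in rad; "hand": the opening, from 0 (shut) to 1 (fully open). In form: [{"dx": .., "dy": .., "dz": .., "rx": .., "ry": .., "rz": .., "hand": ..}, ...]. A call has 1 to 20 rows; each row shifts and turns the commanded pose from where the row before left it, along the tool's axes as they then stand; what a row does not reach is not made up. A row lasts 1/8 s, in which the tool goes at most 62.5 mm and 10.7 degrees, less where a joint would pass 70% of its speed; a pose out of reach is approached as far as the arm can. A call is refused whole if a number of a shift passes 62.5 or a number of a turn 0.188, either way. A call with a gripper value outside its range is refused whole. The fingers move at their own pace and stop on an object; "newtons" is the grip in N (left out, the last holds). Time passes only in rows, so rows that do not move let the fingers close. It gives the time, the measured TCP pose, the force, the opening and the grip force at its end, in the units of the state.
- readout.state(): the state, without advancing time (a new reading comes with each control period).
- optics.read_camera(name): name is "side" or "top"; returns a dict with "img" (400x640x3 uint8, red, green, blue), "intrinsics" (3x3 intrinsics, pixels), "rvec" (rotation vector, rad) and "tvec" (3), from world to camera coordinates, as OpenCV has them. Camera axes: x right, y down, z forward; pixel columns grow to the right and rows downward; lengths in m; the calibration is good to about 2 mm. A picture is of the moment at which its call begins. There is no depth.
- job.sign_off(): hands the job in; it is judged then, once.
The state is a dict: "t": time; "qpos": joint angles; "dq": joint speeds; "effort": joint torques, N m; "tcp_pos": TCP position; "tool_rot": TCP orientation; "ft_force": force on the tool from outside, world axes, zero at the start; "moment": the same for the moment, N m; "finger_gap": finger opening in m; "gripper_force": force on a finger pad.
Only numpy, scipy, OpenCV 4.12 (cv2) and the standard library are available. Lean on these libraries where they do the work, as an engineer would, in place of code of your own. Each camera call takes 0.05 s, during which the arm holds its last target. There are 200 camera calls.

## Working session

There is one attempt and no reset: what is moved stays moved. The work goes in short steps, Python scripts to look and compute and a tool call to move; the robot and the scene stay as the last step left them, time stands still between calls to the robot, and variables do not carry over. Pictures are saved under pics/ and viewed, at most 13 in all, crops included, and the job is handed in when it is done.

Besides the shell and the picture viewer there is one more tool, called after ">>>" as name(argument=value, ...) on one line, values as JSON. jog_arm: Moves the arm, as the interface text tells. Its arguments: {"type":"object","properties":{"targets":{"type":"array"},"newtons":{"type":"number"}},"required":["targets"]}

```bash
mkdir -p pics; ls
python3 - <<'E'
from bench import readout, optics
import cv2, numpy as np
for n in("top","side"):
    c=optics.read_camera(n); cv2.imwrite(f"pics/{n}0.png",c["img"][:,:,::-1])
    R=cv2.Rodrigues(np.array(c["rvec"]))[0]; print(n,c["intrinsics"],-R.T@np.array(c["tvec"]).ravel(),R)
print(readout.state())
E
```

```text
pics
top [[387.86724564   0.         319.96969755]
 [  0.         387.86724564 201.84657817]
 [  0.           0.           1.        ]] [ 0.34193635 -0.0223613   1.54288338] [[-0.02613156 -0.99962516 -0.008166  ]
 [-0.98876114  0.02704871 -0.14703664]
 [ 0.14720241  0.00423193 -0.98909734]]
side [[470.41285441   0.         323.9230579 ]
 [  0.         470.41285441 197.92734261]
 [  0.           0.           1.        ]] [0.19658878 1.02658577 1.05927237] [[-0.950872   -0.30951131 -0.00672264]
 [-0.18556708  0.58720685 -0.78787878]
 [ 0.24780497 -0.74792437 -0.61579367]]
{'t': 0.1, 'qpos': array([-1.34060093e+00,  4.91484051e-01,  1.55941366e+00,  3.34514572e-05,
        1.09166982e+00, -1.05574899e-01]), 'dq': array([-0.00091308, -0.00015231, -0.00335273,  0.000876  , -0.0003228 ,
        0.00089686]), 'effort': array([ 2.31805025e-03, -6.13625622e+01, -2.58606452e+01,  6.93365419e-02,
        4.70070296e-02, -5.74474143e-05]), 'tcp_pos': array([ 0.20593125, -0.5898792 ,  0.22512097]), 'tool_rot': array([-4.87416386e-04,  9.85941531e-01,  1.67089977e-01, -1.55429338e-05]), 'ft_force': array([ 0.27629356,  0.51070453, -0.35832301]), 'moment': array([0.06634497, 0.00238813, 0.02565647]), 'gripper_force': 0.0, 'finger_gap': 0.09502572015201577}
```

View pics/top0.png

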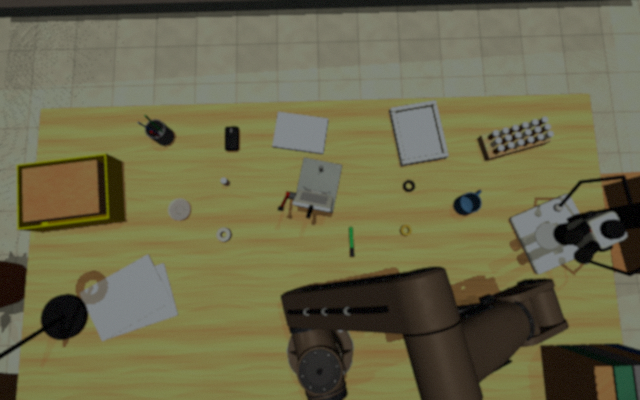

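View pics/side0.png

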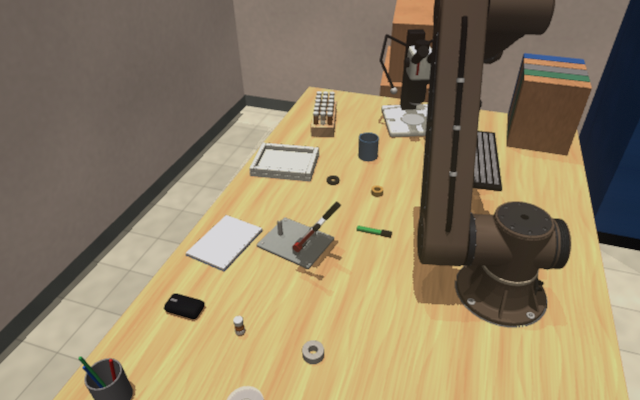

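The top view shows the steel ring at about (224,235), the brass ring at (405,230), the post at (321,169), the stub at (310,212) and the red leg at about (285,202). The side view has the steel ring at (313,351), the brass ring at (377,190) and the post at (280,228). Next I'll look closer and measure.

```bash
cat > h.py <<'E'
from bench import readout, optics
import cv2, numpy as np
def cam(n):
    c=optics.read_camera(n); c["R"]=cv2.Rodrigues(np.array(c["rvec"]))[0]; c["t"]=np.array(c["tvec"]).ravel()
    c["K"]=np.array(c["intrinsics"]); c["C"]=-c["R"].T@c["t"]; return c
def plane(c,px,z):
    px=np.atleast_2d(px).astype(float); d=np.c_[px,np.ones(len(px))]@np.linalg.inv(c["K"]).T@c["R"]
    return c["C"]+d*((z-c["C"][2])/d[:,2])[:,None]
def tri(a,pa,b,pb):
    P=[c["K"]@np.c_[c["R"],c["t"]] for c in(a,b)]
    X=cv2.triangulatePoints(P[0],P[1],np.array(pa,float),np.array(pb,float)).ravel(); return X[:3]/X[3]
def proj(c,X): return cv2.projectPoints(np.atleast_2d(np.array(X,float)),np.array(c["rvec"]),np.array(c["tvec"]),c["K"],None)[0].reshape(-1,2)
def blob(mask,box):
    x0,y0,x1,y1=box; m=np.zeros_like(mask,np.uint8); m[y0:y1,x0:x1]=mask[y0:y1,x0:x1]
    n,l,s,ce=cv2.connectedComponentsWithStats(m); i=1+np.argmax(s[1:,4])
    cs,_=cv2.findContours((l==i).astype(np.uint8),cv2.RETR_EXTERNAL,cv2.CHAIN_APPROX_NONE)
    return max(cs,key=cv2.contourArea)[:,0],s[i],ce[i]
E
python3 - <<'E'
from h import *
t=cam("top"); s=cam("side")
up=lambda c,x,y,w,h,k:cv2.resize(c["img"][y:y+h,x:x+w,::-1],None,fx=k,fy=k,interpolation=cv2.INTER_CUBIC)
a=up(t,265,145,90,85,6); b=up(s,240,185,120,100,4.5)
h=max(a.shape[0],b.shape[0]); 
cv2.imwrite("pics/c1.png",up(t,265,145,90,85,6)); cv2.imwrite("pics/c2.png",up(s,240,185,120,100,6))
hs=cv2.cvtColor(t["img"],cv2.COLOR_RGB2HSV); hs2=cv2.cvtColor(s["img"],cv2.COLOR_RGB2HSV)
for n,p in(("wood",(250,250)),("steel",(218,235)),("brass",(400,230)),("plate",(320,178)),("panel",(315,197))): print(n,hs[p[1],p[0]])
for n,p in(("wood",(400,260)),("steel",(305,352)),("brass",(372,192)),("plate",(282,243))): print(n,hs2[p[1],p[0]])
# rings: low-sat / top face centre
for n,box,z in(("steel",(208,220,240,250),.025),("brass",(392,217,418,243),.022)):
    m=(hs[...,1]<70) if n=="steel" else ((hs[...,1]>150))
    c,st,ce=blob(m,box); (x,y),ax,_=cv2.fitEllipse(c); print("top",n,st,ce,(x,y),ax,plane(t,(x,y),z/2),plane(t,(x,y),z))
for n,box,z in(("steel",(296,335,330,368),.025),("brass",(366,182,388,200),.022)):
    m=(hs2[...,1]<70) if n=="steel" else (hs2[...,1]>150)
    c,st,ce=blob(m,box); (x,y),ax,_=cv2.fitEllipse(c); print("side",n,st,ce,(x,y),ax,plane(s,(x,y),z/2))
E
```

```text
wood [ 31 106 132]
steel [ 33  20 129]
brass [ 24 146  94]
plate [ 60  13 114]
panel [38 12 85]
wood [ 19 113 212]
steel [ 18  30 187]
brass [ 19 138  85]
plate [ 30  16 160]
top steel [216 227  15  15 156] [223.19230769 234.06410256] (223.2073974609375, 234.06521606445312) (13.775033950805664, 14.31263256072998) [[0.45157448 0.369484   0.0125    ]] [[0.45067897 0.36628346 0.025     ]]
top brass [401 225  10  11  58] [405.31034483 230.01724138] (405.35845947265625, 229.9181365966797) (9.42617130279541, 10.246758460998535) [[ 0.4488336  -0.34949379  0.011     ]] [[ 0.44806601 -0.34714475  0.022     ]]
side steel [302 340  22  24 402] [312.64925373 351.43034826] (312.6410217285156, 351.4289855957031) (21.277135848999023, 23.202960968017578) [[0.44853689 0.36823449 0.0125    ]]
side brass [372 186  10   7  27] [376.66666667 189.22222222] (376.73822021484375, 188.9523468017578) (5.004290580749512, 8.988112449645996) [[ 0.44856307 -0.35691758  0.011     ]]
```

View pics/c1.png

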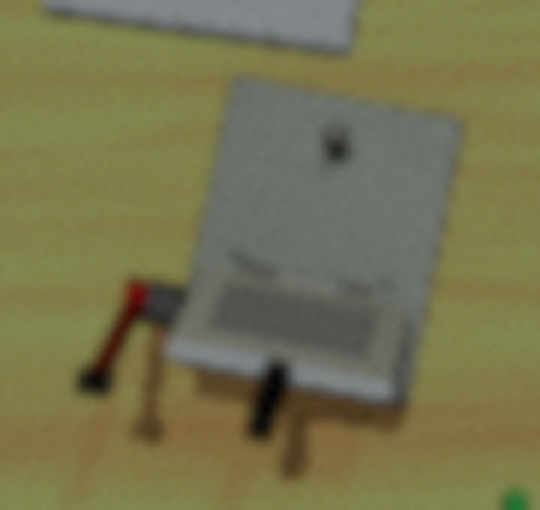

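View pics/c2.png

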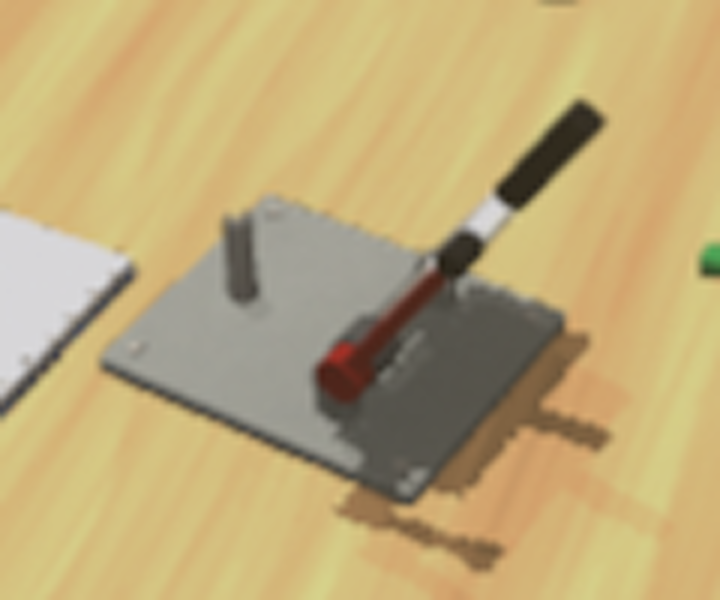

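The crops show the post top at top px (321,170) / side px (280,221). The folded leg's toe is at (280.8,208.3) / (317,227.5), and the stub tip is at (308.3,217) / (338.3,203.7). The plate corners are clear in both.

Run:
```python
from h import *
t=cam("top"); s=cam("side"); np.set_printoptions(precision=4,suppress=True)
S=np.array([240,185]);T=np.array([265,145])
f=lambda o,*p:np.array(p)/6+o-0.4
cs=plane(s,f(S,(270,197),(101,361),(410,495),(565,318)),.012); ct=plane(t,f(T,(235,77),(463,122)),.012)
print("side corners BR BL FL FR\n",cs,cs.mean(0)); print("top corners BL BR\n",ct)
ax=(cs[0]+cs[1]-cs[2]-cs[3]); print("yaw side",np.arctan2(ax[1],ax[0])); d=ct[0]-ct[1]; print("yaw top",np.arctan2(-d[0],d[1]),np.linalg.norm(d))
for n,a,b in(("post",(338,146),(238,217)),("toe",(95,380),(460,255)),("stubtip",(260,432),(590,110)),("hub",(135,297),(345,372))):
    print(n,tri(t,f(T,a)[0],s,f(S,b)[0]))
print(plane(t,f(T,(338,146)),.072),plane(s,f(S,(238,217),),.072),plane(s,f(S,(243,298)),.012))
th=np.arctan2(-d[0],d[1]); 
hs=cv2.cvtColor(s["img"],cv2.COLOR_RGB2HSV); ht=cv2.cvtColor(t["img"],cv2.COLOR_RGB2HSV)
# brass: looser mask by hue/value
m=(hs[...,2]<150)&(hs[...,0]<30)
print(hs[182:198,377]); print(hs[190,366:390])
print(ht[230,396:416])
```

```text
side corners BR BL FL FR
 [[ 0.7132 -0.1012  0.012 ]
 [ 0.7491  0.0522  0.012 ]
 [ 0.5586  0.0944  0.012 ]
 [ 0.5223 -0.0552  0.012 ]] [ 0.6358 -0.0025  0.012 ]
top corners BL BR
 [[ 0.7538  0.0452  0.012 ]
 [ 0.7183 -0.1079  0.012 ]]
yaw side -0.22726356938270886
yaw top -0.22818835252205388 0.15718878227407201
post [ 0.6945 -0.0224  0.0659]
toe [0.5209 0.1208 0.2072]
stubtip [0.4872 0.0255 0.2268]
hub [0.587  0.1064 0.1014]
[[ 0.6899 -0.0232  0.072 ]] [[ 0.6938 -0.016   0.072 ]] [[ 0.6955 -0.0171  0.012 ]]
[[ 24 101 212]
 [ 23 102 213]
 [ 23 102 212]
 [ 20 123 209]
 [ 19 148 191]
 [ 18 149 140]
 [ 19 144  99]
 [ 19 146  98]
 [ 18 148 126]
 [ 18 152 179]
 [ 18 150 153]
 [ 19 142  99]
 [ 18 142  99]
 [ 19 143  96]
 [ 18 137 108]
 [ 22 110 179]]
[[ 20 112 212]
 [ 19 113 212]
 [ 19 113 212]
 [ 21 108 212]
 [ 21 107 200]
 [ 20 120 153]
 [ 18 149 154]
 [ 18 151 192]
 [ 18 152 186]
 [ 18 152 158]
 [ 18 150 136]
 [ 18 148 126]
 [ 18 147 125]
 [ 18 150 150]
 [ 18 153 187]
 [ 18 152 200]
 [ 18 149 178]
 [ 19 121 192]
 [ 20 112 212]
 [ 20 111 212]
 [ 20 111 211]
 [ 20 112 212]
 [ 20 112 212]
 [ 20 112 212]]
[[ 32 106 132]
 [ 32 109 131]
 [ 30 105 122]
 [ 28 119 105]
 [ 25 152  94]
 [ 24 168 109]
 [ 24 165 125]
 [ 27 134 129]
 [ 31 111 131]
 [ 32 107 133]
 [ 31 108 125]
 [ 28 118 108]
 [ 26 143  91]
 [ 26 166 106]
 [ 26 162 123]
 [ 27 137 127]
 [ 29 113 129]
 [ 32 102 133]
 [ 33  99 136]
 [ 33 105 134]]
```

>>> jog_arm(targets=[{"dz":-31,"rz":0.084},{"dz":-31,"rz":0.084},{"dz":-31,"rz":0.084},{"dz":-31,"rz":0.084},{"dx":37,"dy":-30},{"dx":37,"dy":-30},{"dx":37,"dy":-30},{"dx":37,"dy":-30},{"dx":37,"dy":-30},{"dx":37,"dy":-30},{"dx":37,"dy":-30},{"dx":37,"dy":-30},{"dx":10,"dy":-44},{"dx":10,"dy":-44},{"dx":10,"dy":-44},{"dx":10,"dy":-44},{"dx":10,"dy":-44},{"dx":10,"dy":-44},{"dx":10,"dy":-44},{"dx":10,"dy":-44}])

```text
validation failed for argument at $.ta...
```

>>> jog_arm(targets=[{"dx":-13,"dy":-36.8},{"dx":-13,"dy":-36.8},{"dx":-13,"dy":-36.8},{"dx":-13,"dy":-36.8},{"dx":-13,"dy":-36.8},{"dx":-13,"dy":-36.8},{"dx":-13,"dy":-36.8},{"dx":-13,"dy":-36.8},{"dx":-13,"dy":-36.8},{"dx":-13,"dy":-36.8},{}])

```text
validation failed for argument at $.ta...
```

>>> jog_arm(targets=[{"dx":0,"dy":0,"dz":-31,"rx":0,"ry":0,"rz":0.084,"hand":1},{"dx":0,"dy":0,"dz":-31,"rx":0,"ry":0,"rz":0.084,"hand":1},{"dx":0,"dy":0,"dz":-31,"rx":0,"ry":0,"rz":0.084,"hand":1},{"dx":0,"dy":0,"dz":-31,"rx":0,"ry":0,"rz":0.084,"hand":1}])

```text
t: 0.8
tcp_pos: [0.206, -0.5899, 0.3507]
tool_rot: [-0.0, 1.0, -0.001, -0.0]
ft_force: [-0.8, -0.6, 0.2]
finger_gap: 0.0954
gripper_force: 0.0
```

>>> jog_arm(targets=[{"dx":37,"dy":-30,"dz":0,"rx":0,"ry":0,"rz":0,"hand":1},{"dx":37,"dy":-30,"dz":0,"rx":0,"ry":0,"rz":0,"hand":1},{"dx":37,"dy":-30,"dz":0,"rx":0,"ry":0,"rz":0,"hand":1},{"dx":37,"dy":-30,"dz":0,"rx":0,"ry":0,"rz":0,"hand":1},{"dx":37,"dy":-30,"dz":0,"rx":0,"ry":0,"rz":0,"hand":1},{"dx":37,"dy":-30,"dz":0,"rx":0,"ry":0,"rz":0,"hand":1},{"dx":37,"dy":-30,"dz":0,"rx":0,"ry":0,"rz":0,"hand":1},{"dx":37,"dy":-30,"dz":0,"rx":0,"ry":0,"rz":0,"hand":1},{"dx":10,"dy":-44,"dz":0,"rx":0,"ry":0,"rz":0,"hand":1},{"dx":10,"dy":-44,"dz":0,"rx":0,"ry":0,"rz":0,"hand":1},{"dx":10,"dy":-44,"dz":0,"rx":0,"ry":0,"rz":0,"hand":1},{"dx":10,"dy":-44,"dz":0,"rx":0,"ry":0,"rz":0,"hand":1},{"dx":10,"dy":-44,"dz":0,"rx":0,"ry":0,"rz":0,"hand":1},{"dx":10,"dy":-44,"dz":0,"rx":0,"ry":0,"rz":0,"hand":1},{"dx":10,"dy":-44,"dz":0,"rx":0,"ry":0,"rz":0,"hand":1},{"dx":10,"dy":-44,"dz":0,"rx":0,"ry":0,"rz":0,"hand":1}])

```text
t: 2.8
tcp_pos: [0.5822, 0.0033, 0.3497]
tool_rot: [0.0, 1.0, -0.0, 0.0]
ft_force: [0.2, 0.1, -0.1]
finger_gap: 0.0952
gripper_force: 0.0
```

>>> jog_arm(targets=[{"dx":-13,"dy":-36.6,"dz":0,"rx":0,"ry":0,"rz":0,"hand":1},{"dx":-13,"dy":-36.6,"dz":0,"rx":0,"ry":0,"rz":0,"hand":1},{"dx":-13,"dy":-36.6,"dz":0,"rx":0,"ry":0,"rz":0,"hand":1},{"dx":-13,"dy":-36.6,"dz":0,"rx":0,"ry":0,"rz":0,"hand":1},{"dx":-13,"dy":-36.6,"dz":0,"rx":0,"ry":0,"rz":0,"hand":1},{"dx":-13,"dy":-36.6,"dz":0,"rx":0,"ry":0,"rz":0,"hand":1},{"dx":-13,"dy":-36.6,"dz":0,"rx":0,"ry":0,"rz":0,"hand":1},{"dx":-13,"dy":-36.6,"dz":0,"rx":0,"ry":0,"rz":0,"hand":1},{"dx":-13,"dy":-36.6,"dz":0,"rx":0,"ry":0,"rz":0,"hand":1},{"dx":-13,"dy":-36.6,"dz":0,"rx":0,"ry":0,"rz":0,"hand":1},{"dx":0,"dy":0,"dz":62,"rx":0,"ry":0,"rz":0,"hand":1},{"dx":0,"dy":0,"dz":62,"rx":0,"ry":0,"rz":0,"hand":1},{"dx":0,"dy":0,"dz":62,"rx":0,"ry":0,"rz":0,"hand":1},{"dx":0,"dy":0,"dz":62,"rx":0,"ry":0,"rz":0,"hand":1},{"dx":0,"dy":0,"dz":40,"rx":0,"ry":0,"rz":0,"hand":1},{"dx":0,"dy":0,"dz":0,"rx":0,"ry":0,"rz":0,"hand":1}])

```text
t: 4.8
tcp_pos: [0.4511, 0.3671, 0.0592]
tool_rot: [0.001, 1.0, -0.0, -0.002]
ft_force: [-0.6, -0.3, 0.7]
finger_gap: 0.0952
gripper_force: 0.0
```

Run:
```python
from h import *
s=cam("side"); print(readout.state()["tcp_pos"],proj(s,readout.state()["tcp_pos"]))
cv2.imwrite("pics/g1.png",cv2.resize(s["img"][290:400,250:390,::-1],None,fx=5,fy=5,interpolation=cv2.INTER_CUBIC))
```

```text
[0.45211706 0.36775633 0.06140132] [[310.92206547 339.35142984]]
```

View pics/g1.png

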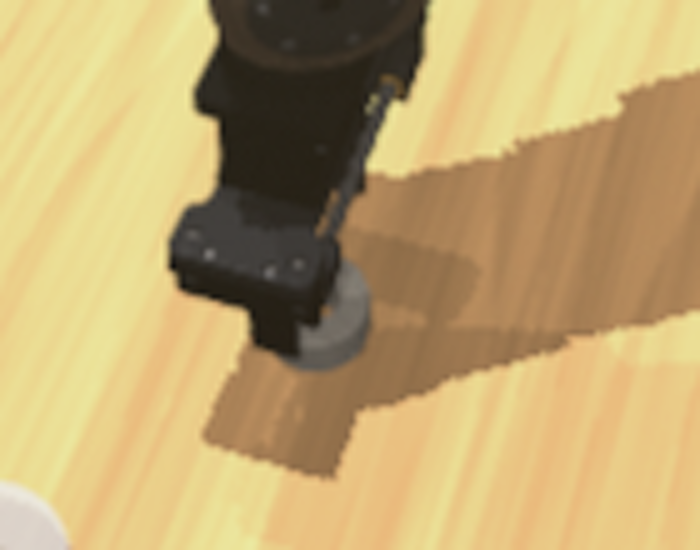

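The picture shows the open gripper straddling the steel ring (ring near crop px (335,320)), with the fingers clear of it. I'll go down and grip.

>>> jog_arm(targets=[{"dx":-2,"dy":0,"dz":23,"rx":0,"ry":0,"rz":0,"hand":1},{"dx":0,"dy":0,"dz":22,"rx":0,"ry":0,"rz":0,"hand":1},{"dx":0,"dy":0,"dz":0,"rx":0,"ry":0,"rz":0,"hand":0.3},{"dx":0,"dy":0,"dz":0,"rx":0,"ry":0,"rz":0,"hand":0.3},{"dx":0,"dy":0,"dz":0,"rx":0,"ry":0,"rz":0,"hand":0.3},{"dx":0,"dy":0,"dz":0,"rx":0,"ry":0,"rz":0,"hand":0.3},{"dx":0,"dy":0,"dz":0,"rx":0,"ry":0,"rz":0,"hand":0.3}], newtons=30)

```text
t: 5.72
tcp_pos: [0.4504, 0.368, 0.0171]
tool_rot: [-0.0, 1.0, -0.0, 0.0]
ft_force: [-1.2, -1.0, 6.4]
finger_gap: 0.0556
gripper_force: 30.0
```

>>> jog_arm(targets=[{"dx":0,"dy":0,"dz":-30,"rx":0,"ry":0,"rz":0,"hand":0.3},{"dx":0,"dy":0,"dz":-60,"rx":0,"ry":0,"rz":0,"hand":0.3},{"dx":0,"dy":0,"dz":-60,"rx":0,"ry":0,"rz":0,"hand":0.3},{"dx":0,"dy":0,"dz":-60,"rx":0,"ry":0,"rz":0,"hand":0.3},{"dx":0,"dy":0,"dz":-30,"rx":0,"ry":0,"rz":0,"hand":0.3},{"dx":24.3,"dy":38.7,"dz":0,"rx":0,"ry":0,"rz":0,"hand":0.3},{"dx":24.3,"dy":38.7,"dz":0,"rx":0,"ry":0,"rz":0,"hand":0.3},{"dx":24.3,"dy":38.7,"dz":0,"rx":0,"ry":0,"rz":0,"hand":0.3},{"dx":24.3,"dy":38.7,"dz":0,"rx":0,"ry":0,"rz":0,"hand":0.3},{"dx":24.3,"dy":38.7,"dz":0,"rx":0,"ry":0,"rz":0,"hand":0.3},{"dx":24.3,"dy":38.7,"dz":0,"rx":0,"ry":0,"rz":0,"hand":0.3},{"dx":24.3,"dy":38.7,"dz":0,"rx":0,"ry":0,"rz":0,"hand":0.3},{"dx":24.3,"dy":38.7,"dz":0,"rx":0,"ry":0,"rz":0,"hand":0.3},{"dx":24.3,"dy":38.7,"dz":0,"rx":0,"ry":0,"rz":0,"hand":0.3},{"dx":24.3,"dy":38.7,"dz":0,"rx":0,"ry":0,"rz":0,"hand":0.3},{"dx":0,"dy":0,"dz":50,"rx":0,"ry":0,"rz":0,"hand":0.3},{"dx":0,"dy":0,"dz":50,"rx":0,"ry":0,"rz":0,"hand":0.3},{"dx":0,"dy":0,"dz":45,"rx":0,"ry":0,"rz":0,"hand":0.3},{"dx":0,"dy":0,"dz":0,"rx":0,"ry":0,"rz":0,"hand":0.3}])

```text
t: 8.1
tcp_pos: [0.691, -0.019, 0.1077]
tool_rot: [-0.0, 1.0, -0.0, -0.004]
ft_force: [-0.3, 0.2, -3.6]
finger_gap: 0.0556
gripper_force: 30.0
```

Run:
```python
from h import *
s=cam("side");t=cam("top"); st=readout.state(); p=st["tcp_pos"]; print(p,st["finger_gap"])
rc=p-[0,0,.0046]; print("ring mid proj side",proj(s,rc),"bottom",proj(s,rc-[0,0,.0125]),"side post(.6935,-.0165,.072)",proj(s,[.6935,-.0165,.072]),"top",proj(t,rc))
cv2.imwrite("pics/p1.png",cv2.resize(s["img"][170:270,225:355,::-1],None,fx=6,fy=6,interpolation=cv2.INTER_CUBIC))
```

```text
[ 0.6935427  -0.01921015  0.11256683] 0.0556618224948667
ring mid proj side [[278.98111242 211.55474033]] bottom [[279.23829131 214.57573689]] side post(.6935,-.0165,.072) [[279.40596595 220.6920039 ]] top [[319.80609979 165.83367865]]
```

View pics/p1.png

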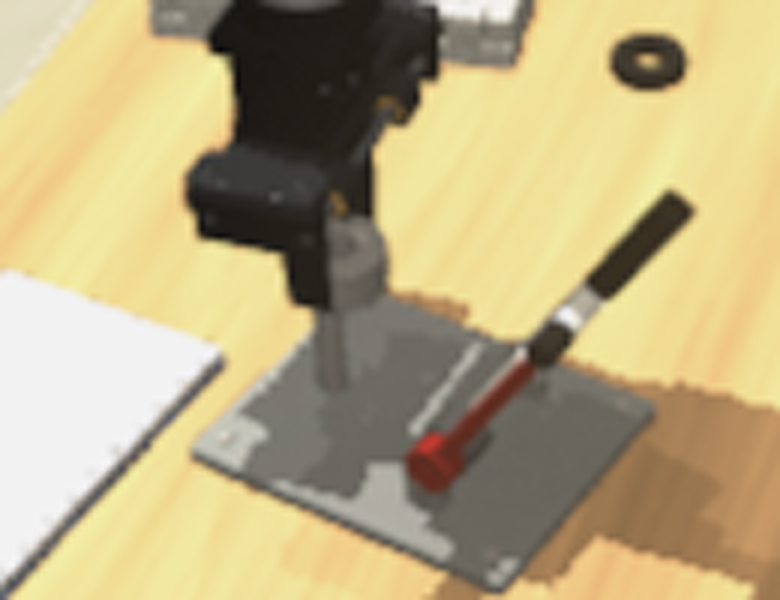

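The picture, taken while the arm was still settling, shows the ring just over the post (ring right edge at crop x=387, post axis at about x=330). That agrees with the measured post to within 1–2 mm. I'll descend partway and check forces.

>>> jog_arm(targets=[{"dx":0,"dy":-1,"dz":20,"rx":0,"ry":0,"rz":0,"hand":0.3},{"dx":0,"dy":0,"dz":10,"rx":0,"ry":0,"rz":0,"hand":0.3},{"dx":0,"dy":0,"dz":10,"rx":0,"ry":0,"rz":0,"hand":0.3},{"dx":0,"dy":0,"dz":0,"rx":0,"ry":0,"rz":0,"hand":0.3},{"dx":0,"dy":0,"dz":0,"rx":0,"ry":0,"rz":0,"hand":0.3}])

```text
t: 8.82
tcp_pos: [0.6949, -0.0188, 0.0716]
tool_rot: [0.001, 1.0, -0.0, 0.002]
ft_force: [10.8, -2.4, -9.3]
finger_gap: 0.0556
gripper_force: 30.0
```

>>> jog_arm(targets=[{"dx":2.5,"dy":0.5,"dz":0,"rx":0,"ry":0,"rz":0,"hand":0.3},{"dx":0,"dy":0,"dz":0,"rx":0,"ry":0,"rz":0,"hand":0.3},{"dx":0,"dy":0,"dz":0,"rx":0,"ry":0,"rz":0,"hand":0.3}])

```text
t: 9.2
tcp_pos: [0.6954, -0.0187, 0.0715]
tool_rot: [0.0, 1.0, -0.0, -0.0]
ft_force: [0.4, -0.5, -3.8]
finger_gap: 0.0561
gripper_force: 30.0
```

>>> jog_arm(targets=[{"dx":2,"dy":0,"dz":12,"rx":0,"ry":0,"rz":0,"hand":0.3},{"dx":0,"dy":0,"dz":12,"rx":0,"ry":0,"rz":0,"hand":0.3},{"dx":0,"dy":0,"dz":12,"rx":0,"ry":0,"rz":0,"hand":0.3},{"dx":0,"dy":0,"dz":3,"rx":0,"ry":0,"rz":0,"hand":0.3},{"dx":0,"dy":0,"dz":0,"rx":0,"ry":0,"rz":0,"hand":0.3},{"dx":0,"dy":0,"dz":0,"rx":0,"ry":0,"rz":0,"hand":0.3}])

```text
t: 9.95
tcp_pos: [0.6978, -0.0187, 0.033]
tool_rot: [0.0, 1.0, -0.0, 0.0]
ft_force: [-0.3, -0.3, -3.6]
finger_gap: 0.0554
gripper_force: 30.0
```

>>> jog_arm(targets=[{"dx":0,"dy":0,"dz":4,"rx":0,"ry":0,"rz":0,"hand":0.3},{"dx":0,"dy":0,"dz":0,"rx":0,"ry":0,"rz":0,"hand":0.3},{"dx":0,"dy":0,"dz":0,"rx":0,"ry":0,"rz":0,"hand":0.8},{"dx":0,"dy":0,"dz":0,"rx":0,"ry":0,"rz":0,"hand":0.8},{"dx":0,"dy":0,"dz":0,"rx":0,"ry":0,"rz":0,"hand":0.8},{"dx":0,"dy":0,"dz":0,"rx":0,"ry":0,"rz":0,"hand":0.8}])

```text
t: 10.7
tcp_pos: [0.6976, -0.0187, 0.0286]
tool_rot: [0.0, 1.0, -0.0, -0.0]
ft_force: [-0.1, 0.4, 0.3]
finger_gap: 0.0759
gripper_force: 0.0
```

>>> jog_arm(targets=[{"dx":0,"dy":0,"dz":-50,"rx":0,"ry":0,"rz":0,"hand":0.8},{"dx":0,"dy":0,"dz":-60,"rx":0,"ry":0,"rz":0,"hand":0.8},{"dx":0,"dy":0,"dz":-60,"rx":0,"ry":0,"rz":0,"hand":0.8},{"dx":0,"dy":0,"dz":-60,"rx":0,"ry":0,"rz":0,"hand":0.8},{"dx":-25,"dy":33,"dz":0,"rx":0,"ry":0,"rz":0,"hand":0.8},{"dx":-25,"dy":33,"dz":0,"rx":0,"ry":0,"rz":0,"hand":0.8},{"dx":-25,"dy":33,"dz":0,"rx":0,"ry":0,"rz":0,"hand":0.8},{"dx":-25,"dy":33,"dz":0,"rx":0,"ry":0,"rz":0,"hand":0.8},{"dx":-25,"dy":33,"dz":0,"rx":0,"ry":0,"rz":0,"hand":0.8},{"dx":-25,"dy":33,"dz":0,"rx":0,"ry":0,"rz":0,"hand":0.8},{"dx":-25,"dy":33,"dz":0,"rx":0,"ry":0,"rz":0,"hand":0.8},{"dx":-25,"dy":33,"dz":0,"rx":0,"ry":0,"rz":0,"hand":0.8},{"dx":-25,"dy":33,"dz":0,"rx":0,"ry":0,"rz":0,"hand":0.8},{"dx":-25,"dy":33,"dz":0,"rx":0,"ry":0,"rz":0,"hand":0.8},{"dx":0,"dy":0,"dz":0,"rx":0,"ry":0,"rz":0,"hand":1},{"dx":0,"dy":0,"dz":0,"rx":0,"ry":0,"rz":0,"hand":1}])

```text
t: 12.7
tcp_pos: [0.4477, -0.3483, 0.2587]
tool_rot: [-0.0, 1.0, -0.0, 0.0]
ft_force: [-0.0, -0.0, -0.4]
finger_gap: 0.0907
gripper_force: 0.0
```

Run:
```python
from h import *
s=cam("side");t=cam("top"); print(readout.state()["tcp_pos"])
t0=cv2.imread("pics/top0.png");s0=cv2.imread("pics/side0.png")
for c,im,box,w in((s,s0,(366,180,390,202),19),(t,t0,(394,219,418,242),31)):
    lab=cv2.cvtColor(im,cv2.COLOR_BGR2LAB).astype(float); x0,y0,x1,y1=box; r=lab[y0:y1,x0:x1]
    bg=np.median(r.reshape(-1,3),0); d=np.linalg.norm(r-bg,axis=2); m=(d>22).astype(np.uint8)
    print("\n".join("".join(".#"[v] for v in q) for q in m))
    cs,_=cv2.findContours(m,cv2.RETR_EXTERNAL,cv2.CHAIN_APPROX_NONE); k=max(cs,key=cv2.contourArea); x,y,w,h=cv2.boundingRect(k); ctr=(x0+x+(w-1)/2,y0+y+(h-1)/2)
    print(x0+x,y0+y,w,h,plane(c,ctr,.011))
    # predicted extents of a ring at a guess
    a=np.linspace(0,6.28,60); G=plane(c,ctr,.011)[0]; q=proj(c,[[G[0]+.022*np.cos(v),G[1]+.022*np.sin(v),z] for v in a for z in(0,.022)]); print(q.min(0),q.max(0))
cv2.imwrite("pics/p2.png",cv2.resize(s["img"][180:270,235:355,::-1],None,fx=6,fy=6,interpolation=cv2.INTER_CUBIC))
```

```text
[ 0.44808654 -0.34785373  0.25869045]
........................
........................
........................
........................
........................
........................
.........####...........
.......########.........
......##########........
......##########........
.....############.......
.....#############......
.....#############......
.....#############......
.....#############......
......###########.......
........########........
...........#............
........................
........................
........................
........................
371 186 13 12 [[ 0.44413196 -0.34195902  0.011     ]]
[370.83670255 185.5369456 ] [383.21789331 197.53386404]
........................
........................
........................
........................
........................
........................
........................
........................
.......#.....#..........
.......#.....##.........
......##.....###........
......##......##........
......##......##........
......##......#.........
......###...............
.......###..............
........####............
........................
........................
........................
........................
........................
........................
400 227 6 9 [[ 0.44487388 -0.33800016  0.011     ]]
[396.38896792 225.187807  ] [408.70007169 236.75369625]
```

View pics/p2.png

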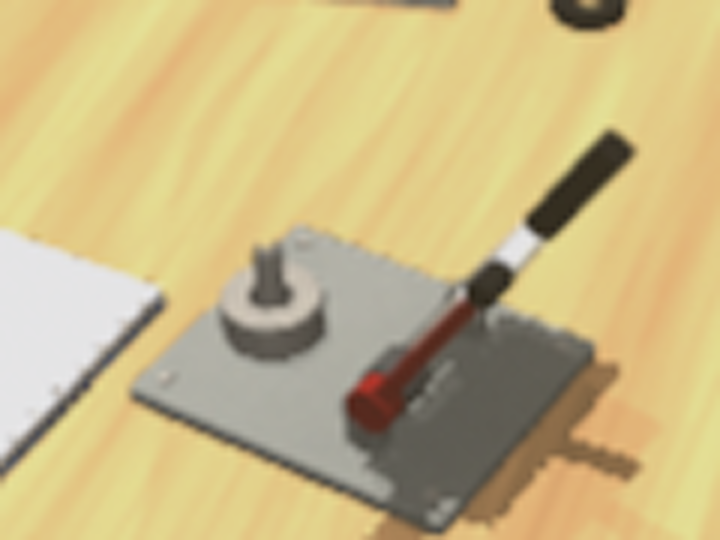

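The steel ring is home around the post (crop about (270,310), flat on the plate). I'll take the brass ring next.

>>> jog_arm(targets=[{"dx":0,"dy":0,"dz":60,"rx":0,"ry":0,"rz":0,"hand":1},{"dx":-1,"dy":-1,"dz":60,"rx":0,"ry":0,"rz":0,"hand":1},{"dx":0,"dy":0,"dz":60,"rx":0,"ry":0,"rz":0,"hand":1},{"dx":0,"dy":0,"dz":40,"rx":0,"ry":0,"rz":0,"hand":1},{"dx":0,"dy":0,"dz":22,"rx":0,"ry":0,"rz":0,"hand":1},{"dx":0,"dy":0,"dz":0,"rx":0,"ry":0,"rz":0,"hand":0.3},{"dx":0,"dy":0,"dz":0,"rx":0,"ry":0,"rz":0,"hand":0.2},{"dx":0,"dy":0,"dz":0,"rx":0,"ry":0,"rz":0,"hand":0.2},{"dx":0,"dy":0,"dz":0,"rx":0,"ry":0,"rz":0,"hand":0.2},{"dx":0,"dy":0,"dz":0,"rx":0,"ry":0,"rz":0,"hand":0.2},{"dx":0,"dy":0,"dz":0,"rx":0,"ry":0,"rz":0,"hand":0.2},{"dx":0,"dy":0,"dz":0,"rx":0,"ry":0,"rz":0,"hand":0.2}])

```text
t: 14.3
tcp_pos: [0.4466, -0.3478, 0.0169]
tool_rot: [0.0, 1.0, -0.0, 0.0]
ft_force: [-1.0, 0.2, 3.1]
finger_gap: 0.043
gripper_force: 30.0
```

>>> jog_arm(targets=[{"dx":0,"dy":0,"dz":-30,"rx":0,"ry":0,"rz":0,"hand":0.2},{"dx":0,"dy":0,"dz":-60,"rx":0,"ry":0,"rz":0,"hand":0.2},{"dx":0,"dy":0,"dz":-60,"rx":0,"ry":0,"rz":0,"hand":0.2},{"dx":0,"dy":0,"dz":-60,"rx":0,"ry":0,"rz":0,"hand":0.2},{"dx":0,"dy":0,"dz":-30,"rx":0,"ry":0,"rz":0,"hand":0.2},{"dx":25,"dy":-32.9,"dz":0,"rx":0,"ry":0,"rz":0,"hand":0.2},{"dx":25,"dy":-32.9,"dz":0,"rx":0,"ry":0,"rz":0,"hand":0.2},{"dx":25,"dy":-32.9,"dz":0,"rx":0,"ry":0,"rz":0,"hand":0.2},{"dx":25,"dy":-32.9,"dz":0,"rx":0,"ry":0,"rz":0,"hand":0.2},{"dx":25,"dy":-32.9,"dz":0,"rx":0,"ry":0,"rz":0,"hand":0.2},{"dx":25,"dy":-32.9,"dz":0,"rx":0,"ry":0,"rz":0,"hand":0.2},{"dx":25,"dy":-32.9,"dz":0,"rx":0,"ry":0,"rz":0,"hand":0.2},{"dx":25,"dy":-32.9,"dz":0,"rx":0,"ry":0,"rz":0,"hand":0.2},{"dx":25,"dy":-32.9,"dz":0,"rx":0,"ry":0,"rz":0,"hand":0.2},{"dx":25,"dy":-32.9,"dz":0,"rx":0,"ry":0,"rz":0,"hand":0.2},{"dx":0,"dy":0,"dz":50,"rx":0,"ry":0,"rz":0,"hand":0.2},{"dx":0,"dy":0,"dz":50,"rx":0,"ry":0,"rz":0,"hand":0.2},{"dx":0,"dy":0,"dz":40,"rx":0,"ry":0,"rz":0,"hand":0.2},{"dx":0,"dy":0,"dz":0,"rx":0,"ry":0,"rz":0,"hand":0.2},{"dx":0,"dy":0,"dz":0,"rx":0,"ry":0,"rz":0,"hand":0.2}])

```text
t: 16.8
tcp_pos: [0.6973, -0.0188, 0.1181]
tool_rot: [0.0, 1.0, -0.0, 0.001]
ft_force: [0.5, 0.3, -1.4]
finger_gap: 0.0429
gripper_force: 30.0
```

Run:
```python
from h import *
s=cam("side"); p=readout.state()["tcp_pos"]; print(p)
hs=cv2.cvtColor(s["img"],cv2.COLOR_RGB2HSV)
r=(hs[...,1]>120)&(hs[...,0]<25)&(hs[...,2]>50)
a=np.linspace(0,6.28,90)
q=proj(s,[[p[0]+.022*np.cos(v),p[1]+.022*np.sin(v),p[2]-.017+z] for v in a for z in(0,.022)]); print("pred",q.min(0),q.max(0))
print(proj(s,[[.6935,-.0165,.072],[.697,-.0187,.072]]))
im=s["img"].copy()
for v in a[::6]:
    pass
cv2.imwrite("pics/p3.png",cv2.resize(im[190:250,255:320,::-1],None,fx=9,fy=9,interpolation=cv2.INTER_CUBIC))
```

```text
[ 0.69748214 -0.01886003  0.11869077]
pred [270.44671547 203.17731032] [284.85107234 217.38777292]
[[279.40596595 220.6920039 ]
 [278.65724364 220.0509272 ]]
```

View pics/p3.png

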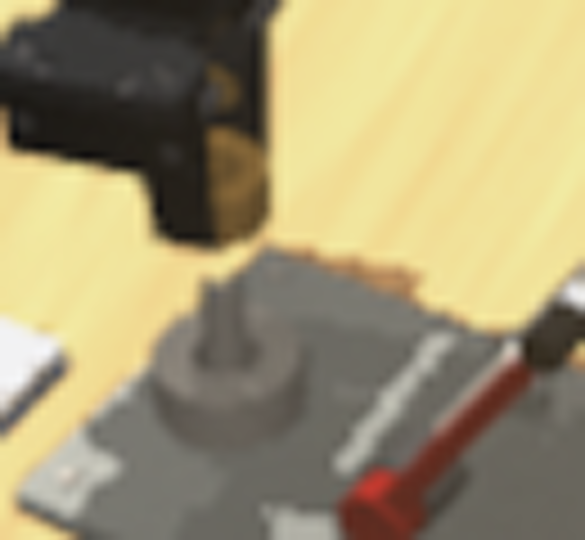

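The brass ring's right edge sits at x=284.4 px, so its axis is about 1 px left of the post axis (279.2 px). I'll shift it about 2 mm towards the robot and lower.

>>> jog_arm(targets=[{"dx":-2,"dy":0,"dz":20,"rx":0,"ry":0,"rz":0,"hand":0.2},{"dx":0,"dy":0,"dz":12,"rx":0,"ry":0,"rz":0,"hand":0.2},{"dx":0,"dy":0,"dz":12,"rx":0,"ry":0,"rz":0,"hand":0.2},{"dx":0,"dy":0,"dz":0,"rx":0,"ry":0,"rz":0,"hand":0.2},{"dx":0,"dy":0,"dz":0,"rx":0,"ry":0,"rz":0,"hand":0.2}])

```text
t: 17.48
tcp_pos: [0.6949, -0.0187, 0.0731]
tool_rot: [0.0, 1.0, -0.0, 0.0]
ft_force: [-0.2, -0.2, -2.1]
finger_gap: 0.043
gripper_force: 30.0
```

>>> jog_arm(targets=[{"dx":0,"dy":0,"dz":8,"rx":0,"ry":0,"rz":0,"hand":0.2},{"dx":0,"dy":0,"dz":8,"rx":0,"ry":0,"rz":0,"hand":0.2},{"dx":0,"dy":0,"dz":2.5,"rx":0,"ry":0,"rz":0,"hand":0.2},{"dx":0,"dy":0,"dz":0,"rx":0,"ry":0,"rz":0,"hand":0.2},{"dx":0,"dy":0,"dz":0,"rx":0,"ry":0,"rz":0,"hand":0.8},{"dx":0,"dy":0,"dz":0,"rx":0,"ry":0,"rz":0,"hand":0.8},{"dx":0,"dy":0,"dz":0,"rx":0,"ry":0,"rz":0,"hand":0.8},{"dx":0,"dy":0,"dz":0,"rx":0,"ry":0,"rz":0,"hand":0.8}])

```text
t: 18.48
tcp_pos: [0.6946, -0.0187, 0.0541]
tool_rot: [0.0, 1.0, -0.0, 0.0]
ft_force: [0.3, 0.1, 0.4]
finger_gap: 0.0746
gripper_force: 0.0
```

>>> jog_arm(targets=[{"dx":0,"dy":0,"dz":-30,"rx":0,"ry":0,"rz":0,"hand":0.8},{"dx":0,"dy":0,"dz":-55,"rx":0,"ry":0,"rz":0,"hand":0.8},{"dx":0,"dy":0,"dz":-55,"rx":0,"ry":0,"rz":0.076,"hand":0},{"dx":0,"dy":0,"dz":-55,"rx":0,"ry":0,"rz":0.076,"hand":0},{"dx":0,"dy":0,"dz":-55,"rx":0,"ry":0,"rz":0.076,"hand":0},{"dx":-36,"dy":-14.2,"dz":0,"rx":0,"ry":0,"rz":0,"hand":0},{"dx":-36,"dy":-14.2,"dz":0,"rx":0,"ry":0,"rz":0,"hand":0},{"dx":-36,"dy":-14.2,"dz":0,"rx":0,"ry":0,"rz":0,"hand":0},{"dx":-36,"dy":-14.2,"dz":0,"rx":0,"ry":0,"rz":0,"hand":0},{"dx":-36,"dy":-14.2,"dz":0,"rx":0,"ry":0,"rz":0,"hand":0},{"dx":-36,"dy":-14.2,"dz":0,"rx":0,"ry":0,"rz":0,"hand":0},{"dx":-37,"dy":-14.2,"dz":0,"rx":0,"ry":0,"rz":0,"hand":0},{"dx":0,"dy":0,"dz":0,"rx":0,"ry":0,"rz":0,"hand":0},{"dx":0,"dy":0,"dz":0,"rx":0,"ry":0,"rz":0,"hand":0}])

```text
t: 20.23
tcp_pos: [0.4711, 0.1353, 0.3044]
tool_rot: [0.0, 0.994, -0.114, 0.0]
ft_force: [0.7, 0.7, 0.0]
finger_gap: 0.0009
gripper_force: 0.0
```

Run:
```python
from h import *
s=cam("side"); t=cam("top"); st=readout.state(); print(st["tcp_pos"],st["tool_rot"],st["finger_gap"])
a=s["img"][130:290,230:400,::-1]
cv2.imwrite("pics/k1.png",cv2.resize(a,None,fx=3.7,fy=3.7,interpolation=cv2.INTER_CUBIC))
u=np.array([.974,-.226,0]);v=np.array([.226,.974,0]); H=np.array([.6035,.0035,.035])
hub=H+.1*v-.0425*u+[0,0,.0678]; toe=hub-.0675*u+[0,0,.1076]; tip=H-.1195*u+[0,0,.1906]
print("pred",proj(s,[hub,toe,tip]),proj(t,[hub,toe,tip]))
```

```text
[0.47137412 0.1349305  0.30402601] [ 6.98289914e-05  9.93460720e-01 -1.14174351e-01  1.05302126e-04] 0.0005666406476182869
pred [[296.77554445 247.23471881]
 [315.81063039 227.41776295]
 [337.23838428 204.29845651]] [[286.13988975 195.28742396]
 [279.06383474 209.02800998]
 [306.53283536 216.95107958]]
```

View pics/k1.png

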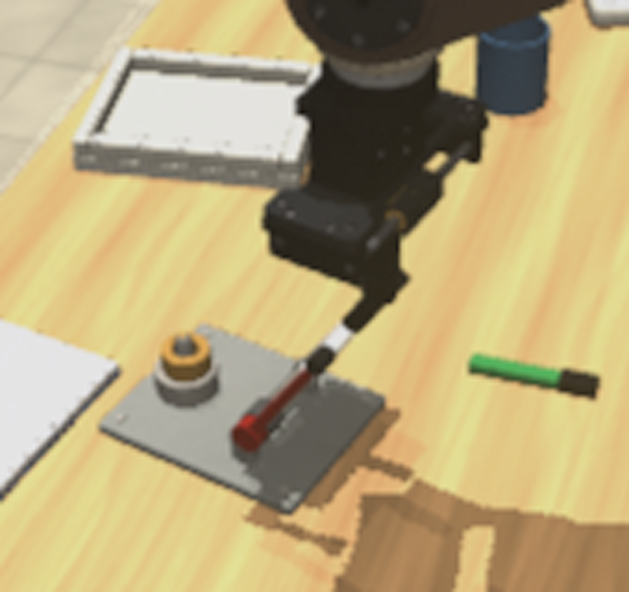

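Both rings are home (brass at crop (185,355) on the steel ring), and the leg and stub lie within 1 px of where the stand model puts them. I'll lower the closed fingers on the robot side of the toe and push along the stand's x.

>>> jog_arm(targets=[{"dx":0,"dy":0,"dz":35,"rx":0,"ry":0,"rz":0,"hand":0},{"dx":0,"dy":0,"dz":35,"rx":0,"ry":0,"rz":0,"hand":0},{"dx":0,"dy":0,"dz":35,"rx":0,"ry":0,"rz":0,"hand":0},{"dx":0,"dy":0,"dz":0,"rx":0,"ry":0,"rz":0,"hand":0},{"dx":10,"dy":0,"dz":0,"rx":0,"ry":0,"rz":0,"hand":0},{"dx":14,"dy":0,"dz":0,"rx":0,"ry":0,"rz":0,"hand":0},{"dx":14,"dy":0,"dz":0,"rx":0,"ry":0,"rz":0,"hand":0},{"dx":14,"dy":0,"dz":0,"rx":0,"ry":0,"rz":0,"hand":0},{"dx":14,"dy":0,"dz":0,"rx":0,"ry":0,"rz":0,"hand":0}])

```text
t: 21.45
tcp_pos: [0.536, 0.1202, 0.1992]
tool_rot: [0.0, 0.993, -0.114, 0.0]
ft_force: [-0.0, 0.3, 0.6]
finger_gap: 0.0005
gripper_force: 0.1
```

>>> jog_arm(targets=[{"dx":14,"dy":0,"dz":0,"rx":0,"ry":0,"rz":0,"hand":0},{"dx":14,"dy":0,"dz":0,"rx":0,"ry":0,"rz":0,"hand":0},{"dx":14,"dy":0,"dz":0,"rx":0,"ry":0,"rz":0,"hand":0},{"dx":14,"dy":0,"dz":0,"rx":0,"ry":0,"rz":0,"hand":0},{"dx":10,"dy":0,"dz":0,"rx":0,"ry":0,"rz":0,"hand":0},{"dx":0,"dy":0,"dz":0,"rx":0,"ry":0,"rz":0,"hand":0},{"dx":0,"dy":0,"dz":0,"rx":0,"ry":0,"rz":0,"hand":0},{"dx":0,"dy":0,"dz":0,"rx":0,"ry":0,"rz":0,"hand":0}])

```text
t: 22.45
tcp_pos: [0.5989, 0.1056, 0.1992]
tool_rot: [0.0, 0.994, -0.114, 0.0]
ft_force: [0.0, 0.5, -0.4]
finger_gap: 0.0001
gripper_force: 0.0
```

Run:
```python
from h import *
s=cam("side"); t=cam("top"); st=readout.state(); print(st["tcp_pos"],st["ft_force"])
a=s["img"][150:300,225:375,::-1]
cv2.imwrite("pics/k2.png",cv2.resize(a,None,fx=4,fy=4,interpolation=cv2.INTER_CUBIC))
```

```text
[0.59897997 0.105613   0.19923114] [-0.44735044  0.24382507 -0.61237033]
```

View pics/k2.png

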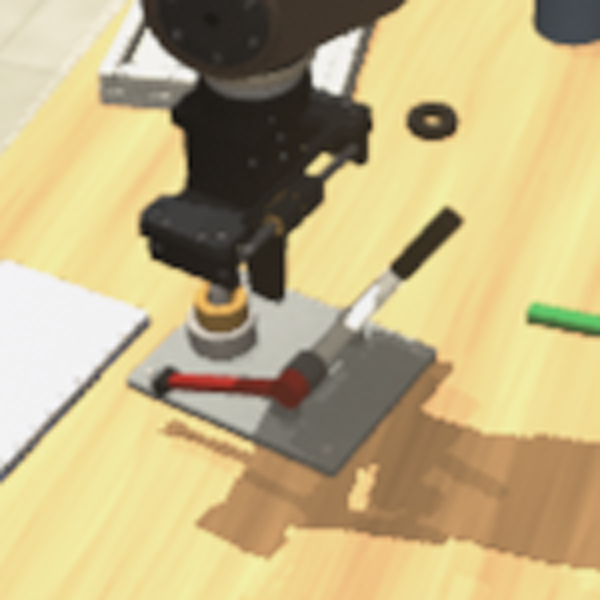

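The picture shows the red leg swung down behind, its toe at crop (158,380), with the panel still leaning and both rings home. I'll move above the stub and tilt the tool to the stub's lean.

>>> jog_arm(targets=[{"dx":0,"dy":0,"dz":-42,"rx":0,"ry":0,"rz":0,"hand":0},{"dx":0,"dy":0,"dz":-42,"rx":0,"ry":0,"rz":0,"hand":0.6},{"dx":0,"dy":0,"dz":-42,"rx":0,"ry":0,"rz":0,"hand":0.6},{"dx":-31,"dy":25.3,"dz":0,"rx":0,"ry":0,"rz":0,"hand":0.6},{"dx":-31,"dy":25.3,"dz":0,"rx":0,"ry":0,"rz":0,"hand":0.6},{"dx":-31,"dy":25.3,"dz":0,"rx":0,"ry":0,"rz":0,"hand":0.6},{"dx":-31,"dy":25.3,"dz":0,"rx":0,"ry":0,"rz":0,"hand":0.6},{"dx":0,"dy":0,"dz":0,"rx":0,"ry":0.08,"rz":0,"hand":0.6},{"dx":0,"dy":0,"dz":0,"rx":0,"ry":0.08,"rz":0,"hand":0.6},{"dx":0,"dy":0,"dz":0,"rx":0,"ry":0.08,"rz":0,"hand":0.6},{"dx":0,"dy":0,"dz":0,"rx":0,"ry":0.08,"rz":0,"hand":0.6},{"dx":0,"dy":0,"dz":0,"rx":0,"ry":0.08,"rz":0,"hand":0.6},{"dx":0,"dy":0,"dz":0,"rx":0,"ry":0.08,"rz":0,"hand":0.6},{"dx":0,"dy":0,"dz":0,"rx":0,"ry":0.08,"rz":0,"hand":0.6},{"dx":0,"dy":0,"dz":0,"rx":0,"ry":0,"rz":0,"hand":0.6},{"dx":0,"dy":0,"dz":0,"rx":0,"ry":0,"rz":0,"hand":0.6}])

```text
t: 24.55
tcp_pos: [0.4557, 0.035, 0.3255]
tool_rot: [0.031, 0.955, -0.109, 0.274]
ft_force: [-0.3, 0.4, 0.1]
finger_gap: 0.0572
gripper_force: 0.0
```

Run:
```python
from h import *
from scipy.spatial.transform import Rotation as Ro
np.set_printoptions(precision=4,suppress=True)
s=cam("side"); st=readout.state(); p=st["tcp_pos"]; q=st["tool_rot"]; R=Ro.from_quat([q[1],q[2],q[3],q[0]]).as_matrix(); print(p,R,st["finger_gap"],st["qpos"])
u=np.array([.974,-.226,0]);v=np.array([.226,.974,0]);H=np.array([.6034,.0005,.035]);ax=-np.sin(.56)*u+[0,0,np.cos(.56)]
for L in(.287,.197): print(L,H+L*ax,"tool mm",R.T@(H+L*ax-p)*1000)
hub=H+.1*v+.08*ax
for k in(2.0,2.3,2.53):
    a=-.56+k; print("toe pred",k,proj(s,hub+.127*(np.sin(a)*u+[0,0,np.cos(a)])))
h=cv2.cvtColor(s["img"],cv2.COLOR_RGB2HSV); m=((h[...,0]<8)|(h[...,0]>172))&(h[...,1]>150)
print("red",blob(m,(240,210,320,270))[1:])
m=(h[...,2]<60)
try: print("toe",blob(m,(255,235,272,255))[1:]); print("stub black",blob(m,(318,195,348,225))[1:])
except Exception as e: print(e)
print("stub pred",proj(s,[H+.145*ax,H+.225*ax]))
```

```text
[0.4559 0.0349 0.3255] [[ 0.8256 -0.2264  0.5169]
 [-0.1919 -0.974  -0.1201]
 [ 0.5307 -0.     -0.8476]] 0.057083616814062696 [ 0.0011 -0.03    2.1062 -0.2409  0.5306  1.975 ]
0.287 [0.4549 0.035  0.2782] tool mm [-25.9323   0.2003  39.5588]
0.197 [0.5015 0.0241 0.2019] tool mm [-25.8833   0.1832 129.5556]
toe pred 2.0 [[262.0516 227.6638]]
toe pred 2.3 [[263.3326 237.0485]]
toe pred 2.53 [[266.2414 244.6511]]
red (array([267, 242,  35,  10, 139], dtype=int32), array([286.6547, 245.9424]))
toe (array([263, 242,   5,   7,  17], dtype=int32), array([265.1765, 245.4118]))
stub black (array([323, 203,  17,  16,  88], dtype=int32), array([330.8068, 210.7955]))
stub pred [[324.8579 216.9697]
 [337.5829 203.6655]]
```

The kickstand is at its stop: the toe reads (265.2,245.4) px against a predicted (266.2,244.7). The stub matches its prediction too, so I'll approach along its axis and grip.

>>> jog_arm(targets=[{"dx":-26,"dy":0,"dz":0,"rx":0,"ry":0,"rz":0,"hand":0.6},{"dx":0,"dy":0,"dz":30,"rx":0,"ry":0,"rz":0,"hand":0.6},{"dx":0,"dy":0,"dz":30,"rx":0,"ry":0,"rz":0,"hand":0.6},{"dx":0,"dy":0,"dz":30,"rx":0,"ry":0,"rz":0,"hand":0.6},{"dx":0,"dy":0,"dz":25,"rx":0,"ry":0,"rz":0,"hand":0.6},{"dx":0,"dy":0,"dz":14,"rx":0,"ry":0,"rz":0,"hand":0.6},{"dx":0,"dy":0,"dz":0,"rx":0,"ry":0,"rz":0,"hand":0.05},{"dx":0,"dy":0,"dz":0,"rx":0,"ry":0,"rz":0,"hand":0.05},{"dx":0,"dy":0,"dz":0,"rx":0,"ry":0,"rz":0,"hand":0.05},{"dx":0,"dy":0,"dz":0,"rx":0,"ry":0,"rz":0,"hand":0.05},{"dx":0,"dy":0,"dz":0,"rx":0,"ry":0,"rz":0,"hand":0.05},{"dx":0,"dy":0,"dz":0,"rx":0,"ry":0,"rz":0,"hand":0.05}], newtons=20)

```text
t: 26.1
tcp_pos: [0.5007, 0.0241, 0.2024]
tool_rot: [0.032, 0.955, -0.11, 0.275]
ft_force: [-3.6, -4.8, 3.9]
finger_gap: 0.016
gripper_force: 20.0
```

>>> jog_arm(targets=[{"dx":7.9,"dy":0,"dz":0.2,"rx":0,"ry":-0.04,"rz":0,"hand":0.05},{"dx":7.9,"dy":0,"dz":0.2,"rx":0,"ry":-0.04,"rz":0,"hand":0.05},{"dx":7.9,"dy":0,"dz":0.2,"rx":0,"ry":-0.04,"rz":0,"hand":0.05},{"dx":7.9,"dy":0,"dz":0.2,"rx":0,"ry":-0.04,"rz":0,"hand":0.05},{"dx":7.9,"dy":0,"dz":0.2,"rx":0,"ry":-0.04,"rz":0,"hand":0.05},{"dx":7.9,"dy":0,"dz":0.2,"rx":0,"ry":-0.04,"rz":0,"hand":0.05},{"dx":7.9,"dy":0,"dz":0.2,"rx":0,"ry":-0.04,"rz":0,"hand":0.05},{"dx":0,"dy":0,"dz":0,"rx":0,"ry":0,"rz":0,"hand":0.05}])

```text
t: 27.1
tcp_pos: [0.5504, 0.0128, 0.2255]
tool_rot: [0.016, 0.984, -0.113, 0.139]
ft_force: [-8.3, -0.8, 14.0]
finger_gap: 0.0162
gripper_force: 20.0
```

>>> jog_arm(targets=[{"dx":7.9,"dy":0,"dz":-0.3,"rx":0,"ry":-0.04,"rz":0,"hand":0.05},{"dx":7.9,"dy":0,"dz":-0.3,"rx":0,"ry":-0.04,"rz":0,"hand":0.05},{"dx":7.9,"dy":0,"dz":0,"rx":0,"ry":-0.04,"rz":0,"hand":0.05},{"dx":7.9,"dy":0,"dz":0,"rx":0,"ry":-0.04,"rz":0,"hand":0.05},{"dx":7.9,"dy":0,"dz":0,"rx":0,"ry":-0.04,"rz":0,"hand":0.05},{"dx":7.9,"dy":0,"dz":0,"rx":0,"ry":-0.04,"rz":0,"hand":0.05},{"dx":7.9,"dy":0,"dz":0,"rx":0,"ry":-0.04,"rz":0,"hand":0.05},{"dx":0,"dy":0,"dz":0,"rx":0,"ry":0,"rz":0,"hand":0.05},{"dx":0,"dy":0,"dz":0,"rx":0,"ry":0,"rz":0,"hand":0.05},{"dx":0,"dy":0,"dz":0,"rx":0,"ry":0,"rz":0,"hand":0.05}])

```text
t: 28.35
tcp_pos: [0.6025, 0.0009, 0.2336]
tool_rot: [0.0, 0.994, -0.114, 0.0]
ft_force: [-2.0, -0.6, 0.0]
finger_gap: 0.0162
gripper_force: 20.0
```

Run:
```python
from h import *
s=cam("side"); st=readout.state(); p=st["tcp_pos"]; print(p,st["ft_force"],st["tool_rot"])
u=np.array([.974,-.226,0]);H=np.array([.6034,.0005,.035]); d=p-H; print("lean by position",np.arctan2(d@u,d[2]))
cv2.imwrite("pics/e1.png",cv2.resize(s["img"][130:290,225:375,::-1],None,fx=3.7,fy=3.7,interpolation=cv2.INTER_CUBIC))
```

```text
[0.60255581 0.00085899 0.23360768] [-1.92901761  0.56024172 -0.40222552] [ 6.31950375e-05  9.93509220e-01 -1.13751504e-01  1.47322321e-04]
lean by position -0.004548500314550559
```

View pics/e1.png

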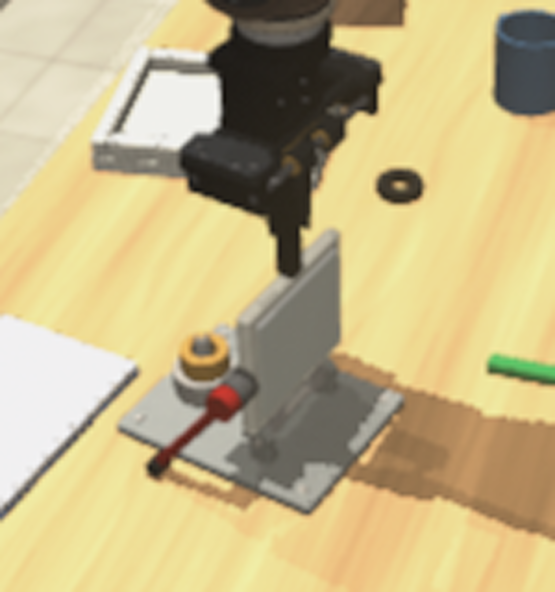

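The panel stands upright in the fingers, the kickstand is down (toe at crop (157,465)), and both rings are home (crop (203,360)). I'm handing it in.

```bash
python3 -c "
from bench import job
print(job.sign_off())"
```

```text
the job is handed in; nothing more can be done
None
```

I handed the job in with the steel and brass rings home on the post, the kickstand down at its stop, and the panel held upright by its stub with a 20 N grip. The hand-in gave no verdict back.

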